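# Rebuild the disc-spring foot of the sieve shaker

## Task

Rebuild the spring foot of the sieve shaker: one conical disc spring already lies dome up on its post; put the three discs from the rubber mat on top of it so that the faces alternate all the way up, each disc the other way up from the one below it. Then bring the cap from the far side of the microscope, set it over the stack and press it straight down until all three clip arms have snapped in under the rim of the foot. Do not touch the microscope, and leave the dropper bottle and the two vials standing where they are.

Things in the scene. Friction and masses are not known exactly. Their poses are not given: they have to be found in the camera images.
- base: grey cast foot of the bench sieve shaker, bolted down: plate 112 mm across, 6 mm thick, with two bolt ears along its own +-x (reach 86 mm, bolt heads 12.5 mm high); a neck 74 mm across; on it an overhanging round rim. Origin: on the post's axis, on the bench; z up
- rim (a point): centre of the rim's flat top, the spring seat, 26 mm above the bench. The rim is 88 mm across and reaches from 20 to 26 mm above the bench, its upper edge chamfered 2.5 mm; the clips must hook under it
- post_top (a point): top of the plain steel post, 80 mm above the bench. The post stands on the seat, is 22 mm thick and tapers to 14 mm over its last 5 mm
- disc_a: conical disc spring (dished steel washer), already on the post, dome up. All four are alike: 66 mm outside, 26 mm hole, 14 mm high, 0.15 kg; outer edge an upright band 7 mm high (the lower half when dome up, the upper half when hollow up). Origin on the axis at half height, 7 mm above its support; its own z points to the domed, narrow side (z down: hollow up, like a saucer)
- disc_b: conical disc spring like disc_a, lying hollow up on the rubber mat
- disc_c: conical disc spring like disc_a, lying hollow up on the rubber mat
- disc_d: conical disc spring like disc_a, lying dome up on the rubber mat
- cap: grey cap, 109 mm high, 0.26 kg, standing on the tips of its three clip arms: round plate 91 mm across, flat underside 74.7 mm above the tips, top at 81 mm; skirt below it 83 mm wide inside, lower edge at 58 mm; arms 99 mm across outside. Origin on its axis at the height of the arm tips; z up. Any yaw fits. Home: plate resting on the four discs (82 mm), tips about 7 mm above the bench
- cap_knob (a point): middle of the cap's round grip knob, 97 mm above the arm tips: the knob is 40 mm across and reaches from 86 to 109 mm, its top flat; below 86 mm it flares into the plate
- clip0 (a joint): clip arm of the cap at its own +x, 18 mm wide. 0 rad: hook in; grows as the hook is sprung outward, about 0.06 as it passes the rim. Inward hook at its end: the lower 10 mm are a ramp from 46 to 41 mm radius, the flat upper face lies 11.5 mm above the tip. To press all three over the rim takes about 10 to 15 N; they snap in just before the plate lands
- clip1 (a joint): the same, arm 120 degrees on (seen from above, anticlockwise)
- clip2 (a joint): the same, arm 240 degrees on
- mat: round rubber mat, 216 mm across, a mere film (under 1 mm) stuck to the bench, so that what lies on it is at bench height; origin at its centre
- dropper: amber dropper bottle, 33 mm across, 102 mm high, in the middle of the mat between the three discs; loose bystander; origin at the centre of its foot
- vial_tall: glass vial with white cap, 34 mm across, 77 mm high, standing 90 mm from the post; loose bystander; origin at the centre of its foot
- vial_small: glass vial with red cap, 28 mm across, 65 mm high, standing about 85 mm from the cap; loose bystander; origin at the centre of its foot
- microscope: the microscope between the foot (at its left, +y) and the cap (at its right): it fills about x 0.47 to 0.77 m, y -0.18 to 0.00 m, up to 0.37 m above the bench; fixed, not to be touched; origin on the bench at [0.60, -0.09, 0]
There are look-alikes about, which are no part of the job. What is shaped like the disc_d but orange is not meant. What is shaped like the disc_a but purple or turquoise is not meant.

How it is judged:
At the end, for the whole second after the job is handed in: Disc origins at 33, 47, 61, 75 mm (+-3) over the bench, within 5 mm of the post axis, level within 0.12 rad: dome up, hollow up, dome up, hollow up. Cap within 4 mm of the axis and 0.04 rad of upright, arm tips 4.5 to 9.8 mm up, all clips under 0.02 rad. All at rest (z of disc_a in the frame of base between 0.03 and 0.036 m and horizontal distance between disc_a and base below 0.005 m and angle between disc_a's own z axis and vertical below 0.12 rad and (((z of disc_b in the frame of base between 0.044 and 0.05 m and horizontal distance between disc_b and base below 0.005 m and angle between disc_b's own z axis and vertical above 3.02159 rad) and (z of disc_c in the frame of base between 0.058 and 0.064 m and horizontal distance between disc_c and base below 0.005 m and angle between disc_c's own z axis and vertical below 0.12 rad) and (z of disc_d in the frame of base between 0.072 and 0.078 m and horizontal distance between disc_d and base below 0.005 m and angle between disc_d's own z axis and vertical above 3.02159 rad)) or ((z of disc_b in the frame of base between 0.044 and 0.05 m and horizontal distance between disc_b and base below 0.005 m and angle between disc_b's own z axis and vertical above 3.02159 rad) and (z of disc_d in the frame of base between 0.058 and 0.064 m and horizontal distance between disc_d and base below 0.005 m and angle between disc_d's own z axis and vertical below 0.12 rad) and (z of disc_c in the frame of base between 0.072 and 0.078 m and horizontal distance between disc_c and base below 0.005 m and angle between disc_c's own z axis and vertical above 3.02159 rad)) or ((z of disc_c in the frame of base between 0.044 and 0.05 m and horizontal distance between disc_c and base below 0.005 m and angle between disc_c's own z axis and vertical above 3.02159 rad) and (z of disc_b in the frame of base between 0.058 and 0.064 m and horizontal distance between disc_b and base below 0.005 m and angle between disc_b's own z axis and vertical below 0.12 rad) and (z of disc_d in the frame of base between 0.072 and 0.078 m and horizontal distance between disc_d and base below 0.005 m and angle between disc_d's own z axis and vertical above 3.02159 rad)) or ((z of disc_c in the frame of base between 0.044 and 0.05 m and horizontal distance between disc_c and base below 0.005 m and angle between disc_c's own z axis and vertical above 3.02159 rad) and (z of disc_d in the frame of base between 0.058 and 0.064 m and horizontal distance between disc_d and base below 0.005 m and angle between disc_d's own z axis and vertical below 0.12 rad) and (z of disc_b in the frame of base between 0.072 and 0.078 m and horizontal distance between disc_b and base below 0.005 m and angle between disc_b's own z axis and vertical above 3.02159 rad)) or ((z of disc_d in the frame of base between 0.044 and 0.05 m and horizontal distance between disc_d and base below 0.005 m and angle between disc_d's own z axis and vertical above 3.02159 rad) and (z of disc_b in the frame of base between 0.058 and 0.064 m and horizontal distance between disc_b and base below 0.005 m and angle between disc_b's own z axis and vertical below 0.12 rad) and (z of disc_c in the frame of base between 0.072 and 0.078 m and horizontal distance between disc_c and base below 0.005 m and angle between disc_c's own z axis and vertical above 3.02159 rad)) or ((z of disc_d in the frame of base between 0.044 and 0.05 m and horizontal distance between disc_d and base below 0.005 m and angle between disc_d's own z axis and vertical above 3.02159 rad) and (z of disc_c in the frame of base between 0.058 and 0.064 m and horizontal distance between disc_c and base below 0.005 m and angle between disc_c's own z axis and vertical below 0.12 rad) and (z of disc_b in the frame of base between 0.072 and 0.078 m and horizontal distance between disc_b and base below 0.005 m and angle between disc_b's own z axis and vertical above 3.02159 rad))) and z of cap in the frame of base between 0.0045 and 0.0098 m and horizontal distance between cap and base below 0.004 m and angle between cap's own z axis and vertical below 0.04 rad and value of joint each of clip0, clip1, clip2 below 0.02 rad and linear speed of each of cap, disc_b, disc_c, disc_d below 0.02 m/s); the robot touches nothing.
It fails at once if the microscope is touched (more than 2 N) (contact force between microscope and anything else above 2 N).
It fails at once if the dropper bottle is moved more than 30 mm or tipped over (distance of dropper from where it was at the start of the episode above 0.03 m or angle between dropper's own z axis and vertical above 0.5 rad).
It fails at once if the tall vial is moved more than 30 mm or tipped over (distance of vial_tall from where it was at the start of the episode above 0.03 m or angle between vial_tall's own z axis and vertical above 0.5 rad).
It fails at once if the small vial is moved more than 30 mm or tipped over (distance of vial_small from where it was at the start of the episode above 0.03 m or angle between vial_small's own z axis and vertical above 0.5 rad).
It also fails if it takes over 72 s, if anything falls off the work surface, if the arm or the gripper's body presses on something with over 40 N, if the wrist force passes 120 N, or if a joint passes its speed limit or range.

## Robot

A 7-joint arm with a two-finger parallel gripper is mounted at the origin on a cart in front of the work surface, level with it; the furniture and walls round the work are solid. World frame = base frame: x ahead of the robot, y to its left, z up, the work surface at z = 0. Lengths are in m, angles in rad, forces in N, time in s.
With the tool pointing down it reaches from about 0.425 to 0.875 m from the base axis. Payload 9.9 kg.
Tool frame: the origin (TCP) lies between the finger pads; the fingertips stand 11 mm ahead of it and the grasp point (between the pads) lies 8 mm behind it; z points along the fingers, y is the line along which they close (so a half turn about z gives the same grasp; the last joint's range is limited). The gripper opens to 85 mm and grips with 20 to 120 N. Pads are 22 mm wide; open, the fingers measure 114 mm over their backs; the gripper's body (76 mm by 85 mm) begins 54 mm behind the grasp point. The pads swing forward as they close: fully open they stand 13 mm farther back than shut.
Start: joints at [1.152, 0.576, 0.025, 1.437, -0.015, 1.129, -0.057], TCP at [0.222, -0.638, 0.221] pointing down, gripper open.
Joint ranges: [-2.76, 2.76], [-0.34, 2.15], [-1.52, 1.57], [0.19, 2.46], [-1.09, 4.23], [0.17, 1.99], [-2.82, 2.82]. Speed limits (rad/s): [2.22, 2.22, 3.01, 3.01, 3.14, 3.14, 3.14].

## Interface

Orientations are given as [roll, pitch, yaw] about the fixed x, y, z axes, in that order (R = Rz(yaw) Ry(pitch) Rx(roll)).
In Python, from rig import bot gives the robot as it stands.
- The arm moves only by the shell command python3 -m pendant 'ROWS' [FORCE]. ROWS is text: rows parted by semicolons, each of 7 numbers parted by spaces: the gripper's target within -1 to 1 (shut at 1, half-way at 0, fully open at -1), then the shift along the tool's x, y, z in cm, then the turn, a rotation vector about the tool's x, y, z in rad. In form: jaw dx dy dz wx wy wz; .... A call has exactly 8 rows; each row shifts and turns the commanded pose from where the row before left it, along the tool's axes as they then stand; what a row does not reach is not made up. A row lasts 1/10 s, in which the tool goes at most 50 mm and 8.59 degrees, less where a joint would pass 70% of its speed; a pose out of reach is approached as far as the arm can. A call is refused whole if a number of a shift passes 5 or a number of a turn 0.15, either way. A call with a gripper value outside its range is refused whole. The fingers move at their own pace and stop on an object; FORCE is the grip in N (left out, the last holds). Time passes only in rows, so rows that do not move let the fingers close, or fill a call up. It gives the time, the measured TCP pose, the force, the opening and the grip force at its end, in the units of the state.
- bot.get_obs(): the state, without advancing time (a new reading comes with each control period).
- bot.capture(name): name is "side" or "top"; returns (picture, depth): 420x560x3 uint8, red, green, blue; 420x560 float32, m along the optical axis (not along the pixel's ray), 0 where there is no reading.
- bot.get_calibration(name): a dict with "vfov" (degrees; the focal length in pixels is half the picture's height over the tangent of half this angle, whatever the lens; pixels are square), "cx", "cy" (the principal point, pixels), "R" (3x3) and "t" (3): a world point X has camera coordinates R X + t. Camera axes: x right, y down, z forward; pixel columns grow to the right and rows downward; lengths in m; the calibration is good to about 2 mm. A picture is of the moment at which its call begins. get_calibration takes no time and is no camera call.
- bot.close_job(): hands the job in; it is judged then, once.
The state is a dict: "time": time; "qpos": joint angles; "dq": joint speeds; "joint_efforts": joint torques, N m; "eef_pos": TCP position; "tool_rot": TCP orientation; "ft_force": force on the tool from outside, world axes, zero at the start; "wrist_torque": the same for the moment, N m; "finger_gap": opening from 0.0 (shut) to 1.0 (fully open); "gripper_force": force on a finger pad.
Only numpy, scipy, OpenCV 4.12 (cv2) and the standard library are available. Lean on these libraries where they do the work, as an engineer would, in place of code of your own. Each camera call takes 0.05 s, during which the arm holds its last target. There are 200 camera calls.

## Working session

There is one attempt and no reset: what is moved stays moved. The work goes in short steps, Python scripts to look and compute and a shell command to move; the robot and the scene stay as the last step left them, time stands still between calls to the robot, and variables do not carry over. Pictures are saved under pics/ and viewed, at most 10 in all, crops included, and the job is handed in when it is done.

```bash
mkdir -p pics; ls; cat > h.py <<'E'
import numpy as np, cv2
from rig import bot
def cal(n):
    c=bot.get_calibration(n); f=210/np.tan(np.radians(c["vfov"])/2)
    return f,c["cx"],c["cy"],np.array(c["R"]),np.array(c["t"])
def cloud(n,d):
    f,cx,cy,R,t=cal(n); v,u=np.mgrid[:420,:560]
    P=np.stack([(u-cx)/f*d,(v-cy)/f*d,d],-1)
    return (P-t)@R
def ray(n,u,v,z):
    f,cx,cy,R,t=cal(n); o=-R.T@t; r=R.T@np.array([(u-cx)/f,(v-cy)/f,1]); return o+r*(z-o[2])/r[2]
E
python3 - <<'E'
from h import *
ims=[]
for n in("top","side"):
    im,d=bot.capture(n); np.savez(f"{n}0.npz",im=im,d=d); cv2.imwrite(f"pics/{n}0.png",im[:,:,::-1])
    c=bot.get_calibration(n); print(n,c["vfov"],c["cx"],c["cy"],-np.array(c["R"]).T@np.array(c["t"]),np.array(c["R"]).round(2).tolist(),(d>0).mean())
o=bot.get_obs();print({k:np.round(v,3).tolist() for k,v in o.items()})
E
```

```text
pics
top 43.723407253280286 271.50621461212825 199.37136819684054 [0.30378228 0.08238968 1.62835541] [[0.02, -1.0, 0.03], [-0.99, -0.02, -0.14], [0.15, -0.02, -0.99]] 0.9958886054421768
side 50.53711257468428 281.26334529808025 210.24462691698193 [0.41102001 1.19130401 0.80687881] [[-0.99, -0.12, 0.02], [-0.09, 0.53, -0.85], [0.09, -0.84, -0.53]] 0.995829081632653
{'time': 0.1, 'qpos': [1.152, 0.576, 0.025, 1.438, -0.015, 1.129, -0.056], 'dq': [0.001, -0.001, -0.001, -0.003, 0.0, 0.001, 0.001], 'joint_efforts': [0.006, -76.731, 2.258, -28.661, 0.016, 0.009, -0.0], 'eef_pos': [0.222, -0.637, 0.221], 'tool_rot': [-3.14, 0.0, 0.335], 'ft_force': [0.28, -0.424, -0.312], 'wrist_torque': [0.005, 0.005, -0.002], 'gripper_force': 0.0, 'finger_gap': 0.999}
```

View pics/top0.png

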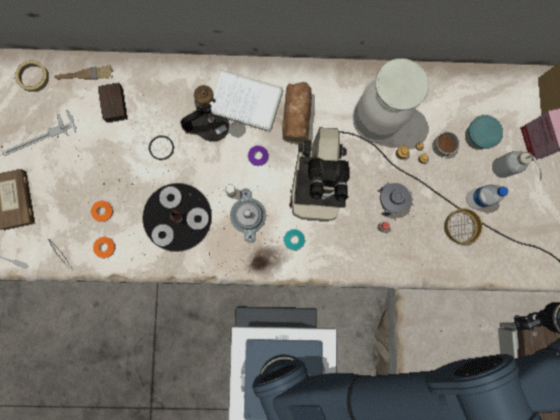

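View pics/side0.png

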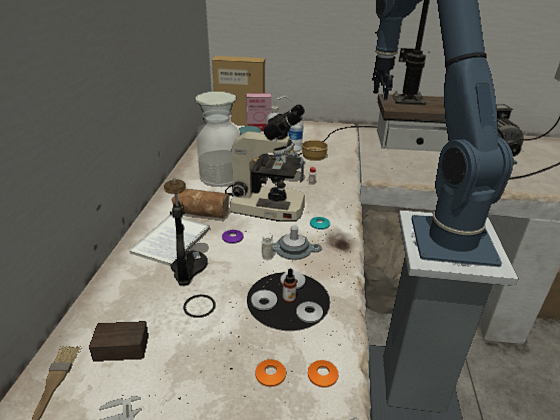

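Top view: the mat is at (177,217), with discs at (171,196), (198,218) and (162,235). The foot is at (248,214), the tall vial at (231,191), the cap at (396,199), the small vial at (384,227) and the microscope around (320,180). The side view shows the same layout with discs near (264,300), (310,310) and (298,279).

```bash
python3 - <<'E'
from h import *
D={n:np.load(f"{n}0.npz") for n in("top","side")}
def comps(n,m,amin=40):
    N,l,s,c=cv2.connectedComponentsWithStats(m.astype(np.uint8)); return [(l==i,s[i],c[i]) for i in range(1,N) if s[i,4]>amin]
for n in D:
    im,d=D[n]["im"],D[n]["d"]; P=cloud(n,d); z=P[...,2]; x,y=P[...,0],P[...,1]
    print(n,"bench z",np.median(z[(abs(x-.55)<.02)&(abs(y-.42)<.2)]))
    hsv=cv2.cvtColor(im,cv2.COLOR_RGB2HSV)
    mat=(hsv[...,2]<60)&(z<.02)&(z>-.02)&(x>.4)&(x<.8)&(y>.1)&(y<.5)
    for m,s,c in comps(n,mat,300):
        h=cv2.convexHull(np.argwhere(m)[:,::-1].astype(np.int32)); h=h.reshape(-1,2)
        W=np.array([ray(n,u,v,0) for u,v in h]); (cc,r)=cv2.minEnclosingCircle(W[:,:2].astype(np.float32)); print(" mat",np.round(cc,4),r)
        mm=np.zeros(im.shape[:2],np.uint8); cv2.fillConvexPoly(mm,h.reshape(-1,1,2),1)
        br=(hsv[...,2]>95)&(hsv[...,1]<60)&(mm>0)&(z<.03)
        for b,s2,c2 in comps(n,br,30):
            pz=z[b]; W=ray(n,*c2,.010)
            hh=cv2.convexHull(np.argwhere(b)[:,::-1].astype(np.int32)).reshape(-1,2)
            cc,r=cv2.minEnclosingCircle(np.array([ray(n,u,v,.01)[:2] for u,v in hh],np.float32))
            q=P[b]; rr=np.hypot(q[:,0]-cc[0],q[:,1]-cc[1]); 
            print("  disc px",c2.round(1),s2[4],"cen",W[:2].round(4),"circ",np.round(cc,4),round(r,4),"z in/out",np.median(q[rr<.02,2]).round(4),np.median(q[rr>.028,2]).round(4))
    for nm,lo,hi,xr,yr in(("posttop",.070,.085,(.45,.75),(.02,.2)),("vtall",.06,.085,(.5,.8),(.05,.25)),("cap+knob",.05,.12,(.45,.75),(-.42,-.2)),("knobtop",.103,.115,(.45,.75),(-.42,-.2)),("dropper",.05,.11,(.45,.75),(.15,.4)),("seat",.022,.03,(.45,.75),(.02,.2))):
        m=(z>lo)&(z<hi)&(x>xr[0])&(x<xr[1])&(y>yr[0])&(y<yr[1])
        for b,s2,c2 in comps(n,m,8): 
            q=P[b]; print(" ",nm,c2.round(1),s2[4],"mean",q.mean(0).round(4),"min",q.min(0).round(3),"max",q.max(0).round(3))
    m=(hsv[...,1]>120)&((hsv[...,0]<8)|(hsv[...,0]>172))&(z>.03)&(x>.4)&(x<.7)&(y<-.1)&(y>-.5)
    for b,s2,c2 in comps(n,m,8): q=P[b];print("  red",c2.round(1),q.mean(0).round(3))
im=D["side"]["im"]; a=cv2.resize(im[265:335,240:340],None,fx=5.5,fy=5.5,interpolation=cv2.INTER_CUBIC); b=cv2.resize(D["top"]["im"][180:255,140:215],None,fx=5,fy=5,interpolation=cv2.INTER_CUBIC)
cv2.imwrite("pics/c0.png",np.vstack([a,np.zeros((190,550,3),np.uint8)])[:560,:,::-1]); cv2.imwrite("pics/c1.png",np.hstack([a[:375,:410],b[:,:385]])[:,:,::-1])
E
```

```text
top bench z 0.001900797792101551
 mat [0.7705 0.2581] 0.06797205656766891
  disc px [220.  129.8] 41 cen [0.7612 0.2155] circ [0.7606 0.214 ] 0.0158 z in/out 0.0143 nan
 mat [0.4816 0.3407] 0.10507600009441376
  disc px [169.8 196.7] 326 cen [0.5424 0.3638] circ [0.5425 0.3644] 0.0343 z in/out 0.0087 0.0131
  disc px [197.1 218.1] 324 cen [0.4774 0.2762] circ [0.4773 0.2766] 0.0342 z in/out 0.009 0.0139
  disc px [162.8 232.6] 252 cen [0.4298 0.3797] circ [0.4237 0.3813] 0.0335 z in/out 0.013 0.0073
  posttop [229.8 188.6] 66 mean [0.5614 0.1741 0.0773] min [0.547 0.162 0.071] max [0.575 0.189 0.085]
  posttop [246.9 212.5] 41 mean [0.4904 0.1209 0.079 ] min [0.48  0.112 0.071] max [0.502 0.13  0.085]
  vtall [229.8 189.4] 87 mean [0.5594 0.1743 0.074 ] min [0.547 0.159 0.06 ] max [0.575 0.19  0.085]
  cap+knob [378.8 134. ] 180 mean [ 0.7405 -0.2743  0.0859] min [ 0.733 -0.328  0.05 ] max [ 0.75  -0.235  0.12 ]
  cap+knob [404.2 150.7] 24 mean [ 0.6985 -0.3607  0.0534] min [ 0.691 -0.373  0.051] max [ 0.71  -0.351  0.059]
  cap+knob [394.7 197.7] 781 mean [ 0.5451 -0.3204  0.0864] m
[... 2112 characters left out ...]
2.7] 10 mean [ 0.5324 -0.3264  0.1061] min [ 0.528 -0.342  0.103] max [ 0.538 -0.311  0.108]
  knobtop [288.4 154.1] 9 mean [ 0.556  -0.311   0.1055] min [ 0.55  -0.321  0.104] max [ 0.562 -0.304  0.107]
  dropper [267.3 239.8] 129 mean [0.56   0.1816 0.0662] min [0.544 0.162 0.05 ] max [0.577 0.195 0.079]
  dropper [289.8 279.8] 172 mean [0.4782 0.345  0.0694] min [0.462 0.329 0.051] max [0.493 0.356 0.101]
  seat [292.1 245.5] 150 mean [0.4922 0.142  0.0249] min [0.45  0.092 0.022] max [0.533 0.166 0.03 ]
  seat [267.5 252.5] 22 mean [0.5584 0.1874 0.0258] min [0.546 0.179 0.022] max [0.575 0.192 0.03 ]
  red [312.1 169.2] [ 0.464 -0.292  0.06 ]
  return _methods._mean(a, axis=axis, dtype=dtype,
  ret = ret.dtype.type(ret / rcount)
```

View pics/c1.png

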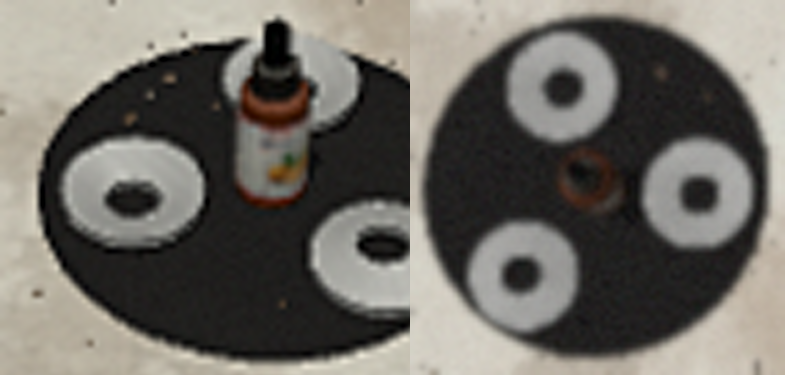

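The left crop shows the disc at top-view (171,196) is saucer-like (hollow up), and the one at (162,235) is dome up. Depth agrees: the centre is high at (162,235) and low on the other two. So the order is hollow, dome, hollow, and no disc needs flipping.

```bash
r="-1 0 0 -3 0 0 -0.137"; python3 -m pendant '-1 0 0 -3 0 0 -0.137; -1 0 0 -3 0 0 -0.137; -1 0 0 -3 0 0 -0.137; -1 0 0 -3 0 0 -0.137; -1 0 0 -3 0 0 -0.137; -1 0 0 -3 0 0 -0.137; -1 0 0 -3 0 0 -0.137; -1 0 0 -3 0 0 -0.137' 40
```

```text
time: 0.9
eef_pos: [0.2215, -0.6373, 0.4623]
tool_rot: [-3.141, -0.001, 1.436]
ft_force: [0.6, -0.3, 0.4]
finger_gap: 0.994
gripper_force: 0.0
```

```bash
python3 -m pendant '-1 0 0 0 0 0 -0.135; -1 3.7 3.4 0 0 0 0; -1 3.7 3.4 0 0 0 0; -1 3.7 3.4 0 0 0 0; -1 3.7 3.4 0 0 0 0; -1 3.7 3.4 0 0 0 0; -1 3.7 3.4 0 0 0 0; -1 3.7 3.4 0 0 0 0'; python3 -m pendant '-1 5 0.2 0 0 0 0; -1 5 0.2 0 0 0 0; -1 5 0.2 0 0 0 0; -1 5 0.2 0 0 0 0; -1 5 0.2 0 0 0 0; -1 5 0.2 0 0 0 0; -1 5 0.2 0 0 0 0; -1 5 0.2 0 0 0 0'
```

```text
time: 1.7
eef_pos: [0.4608, -0.3793, 0.4612]
tool_rot: [-3.141, -0.0, 1.566]
ft_force: [1.0, -0.8, -0.6]
finger_gap: 1.0
gripper_force: 0.0
time: 2.5
eef_pos: [0.4773, 0.0204, 0.4614]
tool_rot: [3.142, 0.0, 1.565]
ft_force: [0.9, -0.3, -0.3]
finger_gap: 0.994
gripper_force: 0.0
```

```bash
python3 -m pendant '-1 4.25 0 2 0 0 0; -1 4.25 0 2 0 0 0; -1 4.25 0 2 0 0 0; -1 4.25 0 2 0 0 0; -1 4.25 0 2 0 0 0; -1 4.25 0 2 0 0 0; -1 0 0 5 0 0 0; -1 0 0 5 0 0 0'; python3 -m pendant '-0.7 0 0 3 0 0 0; -0.7 0 0 3 0 0 0; -0.7 0 0 3 0 0 0; -0.7 0 0 3 0 0 0; -0.7 0 0 3 0 0 0; -0.7 0 0 2 0 0 0; -0.7 0 0 0 0 0 0; -0.7 0 0 0 0 0 0'
python3 - <<'E'
from h import *
n="side";im,d=bot.capture(n); np.savez("side1.npz",im=im,d=d); P=cloud(n,d)
o=bot.get_obs();print(o["eef_pos"],o["finger_gap"])
cv2.imwrite("pics/s1.png",cv2.resize(im[200:330,220:380],None,fx=5,fy=4.6)[:,:,::-1])
E
```

```text
time: 3.3
eef_pos: [0.4786, 0.2755, 0.24]
tool_rot: [3.141, -0.001, 1.569]
ft_force: [1.2, -0.2, -0.4]
finger_gap: 0.999
gripper_force: 0.0
time: 4.1
eef_pos: [0.479, 0.2737, 0.0716]
tool_rot: [-3.141, 0.0, 1.566]
ft_force: [-0.6, 0.7, 0.1]
finger_gap: 0.856
gripper_force: 0.0
[0.47949648 0.27404126 0.07224611] 0.8498683144221741
```

View pics/s1.png

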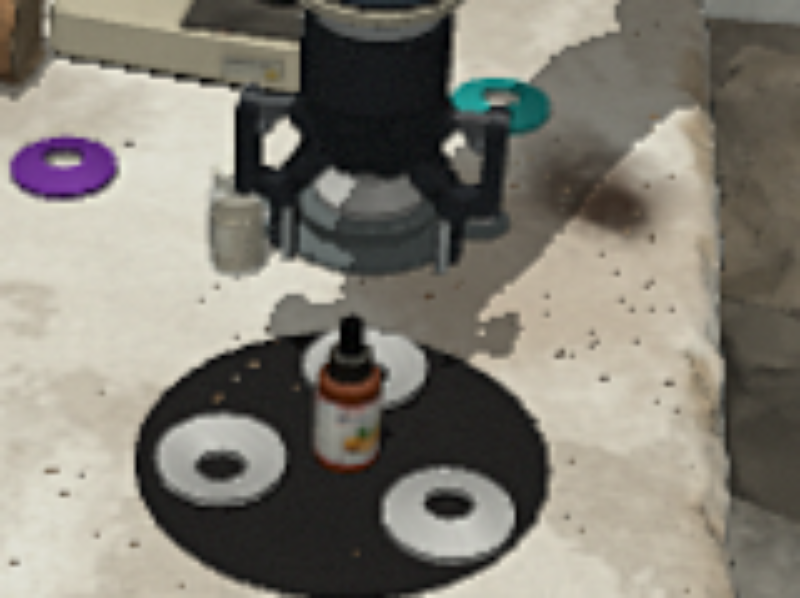

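The open fingers hover clear of the disc and dropper. Their tips are at crop (290,258) and (445,270), i.e. image (278,256) and (309,258).

```bash
python3 - <<'E'
from h import *
D=np.load("side1.npz");P=cloud("side",D["d"]);x,y,z=P[...,0],P[...,1],P[...,2]
m=(abs(y-.275)<.03)&(abs(x-.479)<.075)&(z>.03)&(z<.12)
for lo,hi in((.40,.46),(.50,.56)):
    k=m&(x>lo)&(x<hi); q=P[k]; q=q[np.argsort(q[:,2])][:8]; print(q.round(4).tolist(), np.median(P[k],0).round(3))
E
```

```text
[[0.4361, 0.2771, 0.0872], [0.4411, 0.2826, 0.0908], [0.4385, 0.2831, 0.0916], [0.4412, 0.2849, 0.0959], [0.4313, 0.2792, 0.096], [0.4361, 0.2843, 0.0961], [0.4339, 0.2799, 0.0962], [0.4387, 0.2849, 0.0963]] [0.437 0.283 0.108]
[[0.5218, 0.2833, 0.0915], [0.5192, 0.2834, 0.0919], [0.5151, 0.2748, 0.0923], [0.5165, 0.284, 0.0927], [0.5192, 0.2841, 0.0956], [0.5151, 0.2754, 0.0961], [0.5156, 0.2712, 0.0961], [0.5165, 0.2845, 0.0963]] [0.52  0.281 0.106]
```

```bash
python3 - <<'E'
from h import *
D=np.load("side1.npz");P=cloud("side",D["d"])
f,cx,cy,R,t=cal("side");o=-R.T@t
for u,v in((278,255),(308,258),(313,256)):
    r=R.T@np.array([(u-cx)/f,(v-cy)/f,1]); k=(.285-o[1])/r[1]; print((o+r*k).round(4))
for u in(276,278,306,308,310,312): print(u,[(v,P[v,u].round(3).tolist()) for v in range(248,262,2)])
E
```

```text
[0.5165 0.285  0.0967]
[0.4387 0.285  0.0963]
[0.4263 0.285  0.1043]
276 [(248, [0.523, 0.28, 0.115]), (250, [0.522, 0.281, 0.11]), (252, [0.523, 0.278, 0.1]), (254, [0.522, 0.284, 0.099]), (256, [0.522, 0.283, 0.091]), (258, [0.535, 0.175, -0.001]), (260, [0.534, 0.183, -0.002])]
278 [(248, [0.517, 0.287, 0.121]), (250, [0.517, 0.283, 0.111]), (252, [0.517, 0.282, 0.104]), (254, [0.517, 0.284, 0.099]), (256, [0.517, 0.284, 0.093]), (258, [0.529, 0.174, -0.002]), (260, [0.528, 0.183, -0.002])]
306 [(248, [0.452, 0.119, 0.004]), (250, [0.451, 0.129, 0.003]), (252, [0.45, 0.14, 0.004]), (254, [0.449, 0.149, 0.004]), (256, [0.449, 0.157, 0.003]), (258, [0.448, 0.162, -0.001]), (260, [0.448, 0.171, -0.001])]
308 [(248, [0.441, 0.282, 0.126]), (250, [0.44, 0.284, 0.121]), (252, [0.44, 0.286, 0.116]), (254, [0.439, 0.283, 0.108]), (256, [0.439, 0.285, 0.103]), (258, [0.439, 0.285, 0.096]), (260, [0.442, 0.171, -0.0])]
310 [(248, [0.435, 0.287, 0.13]), (250, [0.435, 0.277, 0.117]), (252, [0.435, 0.28, 0.113]), (254, [0.434, 0.281, 0.107]), (256, [0.434, 0.28, 0.099]), (258, [0.437, 0.157, -0.003]), (260, [0.436, 0.169, -0.001])]
312 [(248, [0.43, 0.28, 0.126]), (250, [0.43, 0.281, 0.12]), (252, [0.43, 0.28, 0.113]), (254, [0.429, 0.281, 0.108]), (256, [0.431, 0.151, -0.0]), (258, [0.431, 0.156, -0.003]), (260, [0.43, 0.166, -0.003])]
```

```bash
python3 -m pendant '-0.7 0 0 1 0 0 0; -0.7 0 0 1 0 0 0; -0.7 0 0 1 0 0 0; -0.7 0 0 1 0 0 0; -0.7 0 0 1 0 0 0; -0.7 0 0 0 0 0 0; -0.7 0 0 0 0 0 0; -0.7 0 0 0 0 0 0'
cat > tips.py <<'E'
from h import *
o=bot.get_obs();e=o["eef_pos"];print(np.round(e,4),round(o["finger_gap"],3))
D=bot.capture("side");P=cloud("side",D[1]);np.savez("last.npz",im=D[0],d=D[1]);x,y,z=P[...,0],P[...,1],P[...,2]
m=(abs(y-e[1])<.025)&(abs(x-e[0])<.06)&(z>.018)&(z<e[2]+.05)
for k in(m&(x<e[0]-.033),m&(x>e[0]+.033)): q=P[k]; print(q[np.argsort(q[:,2])][:6].round(4).tolist())
E
python3 tips.py
```

```text
time: 4.95
eef_pos: [0.4793, 0.2738, 0.0217]
tool_rot: [3.141, -0.0, 1.566]
ft_force: [-0.5, -0.4, 0.5]
finger_gap: 0.852
gripper_force: 0.0
[0.4793 0.2738 0.0217] 0.852
[[0.441, 0.2847, 0.0424], [0.4337, 0.2758, 0.0427], [0.4383, 0.2871, 0.0447], [0.4412, 0.2848, 0.0459], [0.4385, 0.2846, 0.046], [0.4362, 0.2803, 0.0461]]
[[0.5208, 0.2845, 0.0422], [0.5155, 0.2636, 0.043], [0.518, 0.2857, 0.0436], [0.5185, 0.2816, 0.0436], [0.515, 0.2881, 0.046], [0.5156, 0.2632, 0.0461]]
```

```bash
python3 -m pendant '-0.7 0 0 0.4 0 0 0; -0.7 0 0 0.4 0 0 0; -0.7 0 0 0.3 0 0 0; -0.7 0 0 0.2 0 0 0; -0.7 0 0 0 0 0 0; -0.7 0 0 0 0 0 0; -0.7 0 0 0 0 0 0; -0.7 0 0 0 0 0 0'; sed -i 's/z>.018/z>.007/' tips.py; python3 tips.py
```

```text
time: 5.8
eef_pos: [0.4792, 0.2737, 0.0085]
tool_rot: [3.141, -0.0, 1.566]
ft_force: [-1.0, 0.3, 0.1]
finger_gap: 0.852
gripper_force: 0.0
[0.4792 0.2737 0.0085] 0.852
[[0.4457, 0.2711, 0.0093], [0.446, 0.268, 0.0101], [0.4449, 0.2819, 0.0117], [0.4446, 0.2873, 0.013], [0.4452, 0.2802, 0.0137], [0.4461, 0.2694, 0.0149]]
[[0.5154, 0.2827, 0.0277], [0.518, 0.2835, 0.028], [0.5182, 0.2821, 0.0302], [0.5208, 0.2833, 0.0309], [0.5153, 0.2846, 0.0327], [0.5158, 0.2598, 0.033]]
```

```bash
python3 -m pendant '-0.7 0 0 0.3 0 0 0; -0.7 0 0 0.3 0 0 0; -0.7 0 0 0.3 0 0 0; -0.7 0 0 0.3 0 0 0; -0.7 0 0 0.2 0 0 0; -0.7 0 0 0 0 0 0; -0.7 0 0 0 0 0 0; -0.7 0 0 0 0 0 0';  python3 tips.py; python3 - <<'E'
from h import *
im=np.load("last.npz")["im"];cv2.imwrite("pics/s2.png",cv2.resize(im[220:320,230:350],None,fx=5,fy=5,interpolation=cv2.INTER_CUBIC)[:,:,::-1])
E
```

```text
time: 6.65
eef_pos: [0.4791, 0.2737, -0.0054]
tool_rot: [3.142, -0.0, 1.566]
ft_force: [-2.2, 0.0, 4.7]
finger_gap: 0.849
gripper_force: 2.4
[ 0.4791  0.2737 -0.0054] 0.849
[[0.4444, 0.2864, 0.0086], [0.4453, 0.2763, 0.0103], [0.4455, 0.2761, 0.0136], [0.4448, 0.2845, 0.0139], [0.4458, 0.2731, 0.0146], [0.4445, 0.2894, 0.0148]]
[[0.5151, 0.283, 0.014], [0.5176, 0.2845, 0.0149], [0.5154, 0.2809, 0.0157], [0.5157, 0.2787, 0.0172], [0.5242, 0.276, 0.0174], [0.5204, 0.2843, 0.0178]]
```

View pics/s2.png

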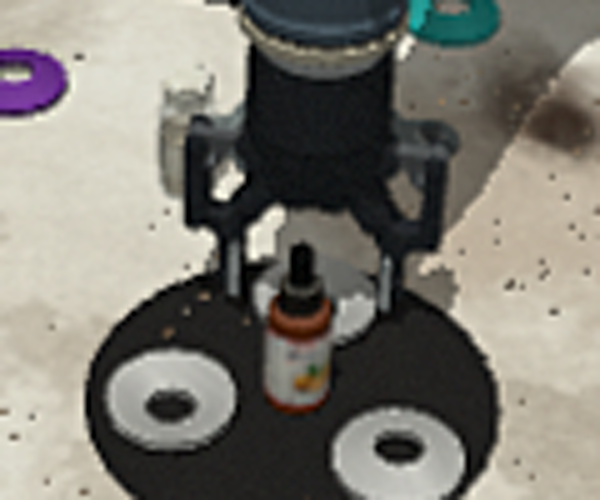

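One finger (crop (385,300)) sits on the disc's low-x edge. I'll back off, shift about 4 mm toward -x, open wider and descend again.

```bash
python3 -m pendant '-0.7 0 0 -0.6 0 0 0; -0.9 0 -0.4 0 0 0 0; -0.9 0 0 0 0 0 0; -0.9 0 0 0.4 0 0 0; -0.9 0 0 0.4 0 0 0; -0.9 0 0 0.4 0 0 0; -0.9 0 0 0.2 0 0 0; -0.9 0 0 0 0 0 0';  python3 tips.py
```

```text
time: 7.5
eef_pos: [0.4749, 0.2735, -0.0141]
tool_rot: [-3.141, 0.0, 1.566]
ft_force: [-0.2, -0.5, 0.3]
finger_gap: 0.947
gripper_force: 0.0
[ 0.4749  0.2735 -0.0141] 0.947
[[0.4284, 0.2887, 0.0128], [0.434, 0.2858, 0.013], [0.4287, 0.2852, 0.0132], [0.4313, 0.286, 0.0136], [0.4316, 0.2821, 0.0136], [0.4289, 0.2827, 0.0145]]
[[0.5153, 0.2803, 0.0081], [0.5206, 0.2817, 0.0086], [0.5178, 0.2822, 0.0093], [0.5268, 0.2769, 0.0107], [0.5154, 0.2801, 0.0114], [0.5084, 0.2715, 0.0121]]
```

Clear on both sides. Close and lift.

```bash
python3 -m pendant '0.2 0 0 0 0 0 0; 0.2 0 0 0 0 0 0; 0.2 0 0 0 0 0 0; 0.2 0 0 0 0 0 0; 0.2 0 0 -1 0 0 0; 0.2 0 0 -2 0 0 0; 0.2 0 0 -4 0 0 0; 0.2 0 0 -4 0 0 0' 40; python3 - <<'E'
from h import *
im,d=bot.capture("side");P=cloud("side",d); e=bot.get_obs()["eef_pos"];print(e)
g=cv2.cvtColor(im,cv2.COLOR_RGB2HSV); x,y,z=P[...,0],P[...,1],P[...,2]
m=(abs(x-e[0])<.036)&(abs(y-e[1])<.04)&(z>.05)&(z<e[2]+.045)&(g[...,2]>95)&(g[...,1]<60)
q=P[m];print(m.sum(),q.min(0).round(3),q.max(0).round(3)); v,u=np.where(m);print(u.min(),u.max(),v.min(),v.max())
cv2.imwrite("pics/s3.png",cv2.resize(im[190:310,230:350],None,fx=5,fy=5,interpolation=cv2.INTER_CUBIC)[:,:,::-1])
E
```

```text
time: 8.35
eef_pos: [0.4745, 0.2733, 0.0977]
tool_rot: [-3.14, 0.001, 1.566]
ft_force: [2.1, -0.1, -1.4]
finger_gap: 0.762
gripper_force: 45.1
[0.47685695 0.27556162 0.10389564]
296 [0.443 0.24  0.114] [0.513 0.309 0.147]
280 307 239 255
```

View pics/s3.png

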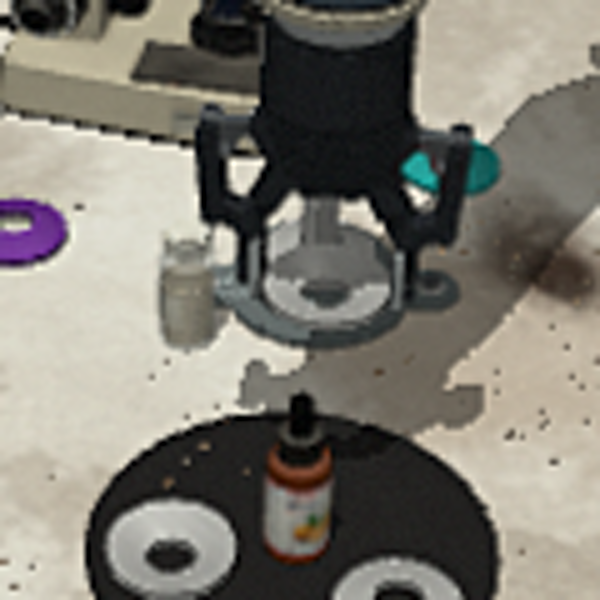

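The disc is held level around crop (327,285), with its front lip facing the camera.

```bash
python3 -m pendant '0.2 -3 0.3 0 0 0 0; 0.2 -3 0.3 0 0 0 0; 0.2 -3 0.3 0 0 0 0; 0.2 -3 0.3 0 0 0 0; 0.2 -2 0.2 0 0 0 0; 0.2 -1.4 0 0 0 0 0; 0.2 0 0 0 0 0 0; 0.2 0 0 0 0 0 0'; python3 - <<'E'
from h import *
o=bot.get_obs();e=o["eef_pos"];print(e,o["finger_gap"])
for n in("side","top"):
    im,d=bot.capture(n);P=cloud(n,d)
    g=cv2.cvtColor(im,cv2.COLOR_RGB2HSV); x,y,z=P[...,0],P[...,1],P[...,2]
    m=(abs(x-e[0])<.032)&(abs(y-e[1])<.04)&(z>.085)&(z<.135)&(g[...,2]>95)&(g[...,1]<60)
    q=P[m];v,u=np.where(m);print(n,m.sum(),q.min(0).round(3),q.max(0).round(3),u.min(),u.max(),v.min(),v.max())
    np.savez(n+"2.npz",im=im,d=d)
    cv2.imwrite(f"pics/{n}4.png",cv2.resize(im[180:300,230:350],None,fx=5,fy=5,interpolation=cv2.INTER_CUBIC)[:,:,::-1])
E
```

```text
time: 9.2
eef_pos: [0.4885, 0.1204, 0.0967]
tool_rot: [3.141, -0.001, 1.566]
ft_force: [0.6, 0.9, -1.5]
finger_gap: 0.761
gripper_force: 45.1
[0.48845084 0.1203761  0.09666761] 0.7610425064049913
side 181 [0.457 0.088 0.107] [0.518 0.159 0.125] 285 306 209 222Traceback (most recent call last):
  File "<stdin>", line 7, in <module>
    return umr_minimum(a, axis, None, out, keepdims, initial, where)
ValueError: zero-size array to reduction operation minimum which has no identity
```

View pics/side4.png

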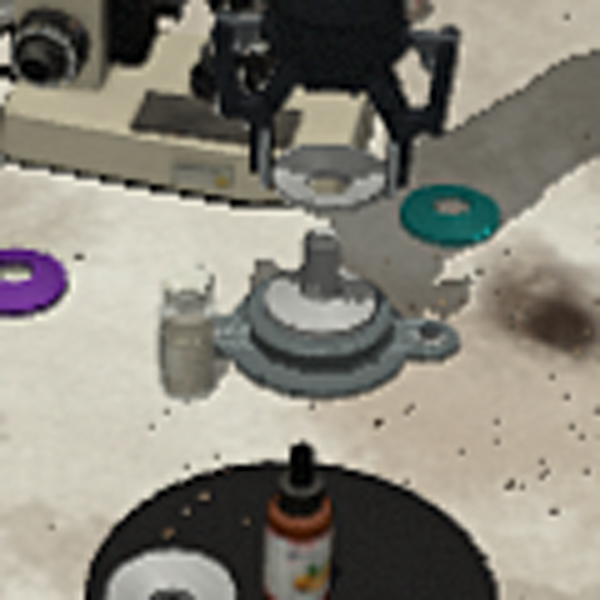

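```bash
python3 - <<'E'
from h import *
print(ray("side",295.6,215.4,.1177),ray("side",294,227.2,.08))
E
```

```text
[0.48750998 0.12197841 0.1177    ] [0.49013278 0.12712998 0.08      ]
```

```bash
python3 -m pendant '0.2 0.2 0.25 0 0 0 0; 0.2 0 0 1 0 0 0; 0.2 0 0 1 0 0 0; 0.2 0 0 1 0 0 0; 0.2 0 0 0.5 0 0 0; 0.2 0 0 0.4 0 0 0; 0.2 0 0 0.2 0 0 0; 0.2 0 0 0 0 0 0'
```

```text
time: 10.1
eef_pos: [0.4908, 0.1213, 0.0552]
tool_rot: [-3.141, 0.0, 1.566]
ft_force: [0.3, -1.6, -2.3]
finger_gap: 0.761
gripper_force: 45.0
```

```bash
python3 -m pendant '0.2 0 0 0.8 0 0 0; 0.2 0 0 0.8 0 0 0; 0.2 0 0 0.7 0 0 0; 0.2 0 0 0.4 0 0 0; 0.2 0 0 0.1 0 0 0; 0.2 0 0 0 0 0 0; 0.2 0 0 0 0 0 0; 0.2 0 0 0 0 0 0'
```

```text
time: 10.9
eef_pos: [0.4908, 0.1216, 0.0274]
tool_rot: [-3.141, 0.0, 1.566]
ft_force: [-1.2, -1.2, 1.9]
finger_gap: 0.763
gripper_force: 45.3
```

```bash
python3 -m pendant '-0.9 0 0 0 0 0 0; -0.9 0 0 0 0 0 0; -0.9 0 0 0 0 0 0; -0.9 0 0 -1 0 0 0; -0.9 0 0 -2 0 0 0; -0.9 0 0 -3 0 0 0; -0.9 0 0 -3 0 0 0; -0.9 0 0 -3 0 0 0'; python3 -m pendant '-0.9 4.5 -1.1 -1 0 0 0; -0.9 4.5 -1.1 -1 0 0 0; -0.9 4.5 -1.1 -1 0 0 0; -0.9 4.5 -1.1 0 0 0 0; -0.9 4.5 -1.1 0 0 0 0; -0.9 3.5 -1 0 0 0 0; -0.9 0 0 0 0 0 -0.147; -0.9 0 0 0 0 0 -0.147'
python3 - <<'E'
from h import *
o=bot.get_obs();e=o["eef_pos"];print(e,o["tool_rot"])
n="side";im,d=bot.capture(n);P=cloud(n,d);g=cv2.cvtColor(im,cv2.COLOR_RGB2HSV); x,y,z=P[...,0],P[...,1],P[...,2]
m=(np.hypot(x-.491,y-.122)<.05)&(z>.02)&(g[...,2]>95)&(g[...,1]<60);q=P[m];print(q.min(0),q.max(0),q.mean(0))
r=m&(abs(x-.491)<.012);print([(v,P[v,u].round(3).tolist()) for v,u in zip(*np.where(r)) if u==294])
# disc d
m=(np.hypot(x-.424,y-.383)<.05)&(z<.03)&(g[...,2]>95)&(g[...,1]<60);v,u=np.where(m)
h=cv2.convexHull(np.stack([u,v],1).astype(np.int32)).reshape(-1,2);print(len(u),cv2.minEnclosingCircle(np.array([ray(n,*p,.005)[:2] for p in h],np.float32)))
cv2.imwrite("pics/s5.png",cv2.resize(im[180:330,230:350],None,fx=4,fy=4,interpolation=cv2.INTER_CUBIC)[:,:,::-1])
E
```

```text
time: 11.7
eef_pos: [0.4906, 0.1217, 0.1493]
tool_rot: [-3.142, -0.0, 1.566]
ft_force: [0.5, 0.8, -0.4]
finger_gap: 0.952
gripper_force: 0.0
time: 12.5
eef_pos: [0.4258, 0.3837, 0.1782]
tool_rot: [3.141, -0.001, 1.869]
ft_force: [0.9, -0.8, 0.1]
finger_gap: 0.949
gripper_force: 0.0
[0.42581819 0.38373253 0.17820736] [ 3.14138708e+00 -8.52856304e-04  1.86909531e+00]
[0.44640913 0.09555731 0.02047923] [0.53245129 0.16255877 0.07965164] [0.4877606  0.13637461 0.03437593]
[(np.int64(225), [0.491, 0.114, 0.079])]
495 ((0.42107513546943665, 0.39205488562583923), 0.0474257618188858)
```

```bash
python3 -m pendant '-0.9 0 0 3 0 0 -0.145; -0.9 0 0 3 0 0 -0.145; -0.9 0 0 3 0 0 -0.145; -0.9 0 0 2 0 0 -0.145; -0.9 0 0 2 0 0 0; -0.9 0 0 2 0 0 0; -0.9 0 0 0 0 0 0; -0.9 0 0 0 0 0 0'
python3 - <<'E'
from h import *
o=bot.get_obs();e=o["eef_pos"];print(e,o["tool_rot"])
a=(np.load("side0.npz")["im"]);n="side";im,d=bot.capture(n);P=cloud(n,d)
c1=cv2.resize(im[280:340,270:350],None,fx=5,fy=5,interpolation=cv2.INTER_CUBIC);c2=cv2.resize(im[180:260,250:340],None,fx=4.4,fy=3.75,interpolation=cv2.INTER_CUBIC)
cv2.imwrite("pics/s6.png",np.hstack([c1,c2])[:,:,::-1])
E
```

```text
time: 13.35
eef_pos: [0.4273, 0.3819, 0.0281]
tool_rot: [-3.141, -0.0, 2.438]
ft_force: [-0.3, 0.2, 0.2]
finger_gap: 0.952
gripper_force: 0.0
[0.4272912  0.38187542 0.02805964] [-3.14147013e+00 -5.32231630e-05  2.43801281e+00]
```

View pics/s6.png

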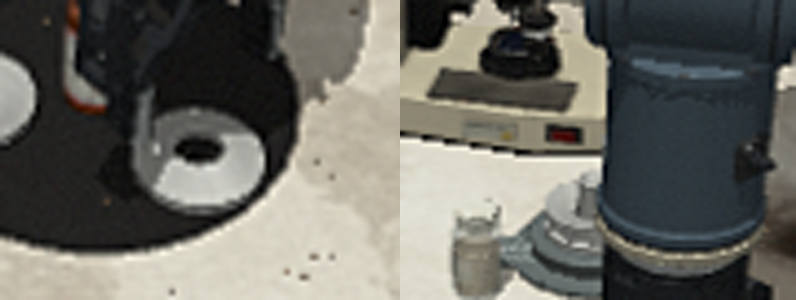

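Left crop: disc_d is at image (310,312), and the near finger comes down at its upper-left edge, around (299,309). Right crop: the placed disc is on the post, partly hidden, and the vial is standing.

```bash
python3 - <<'E'
from h import *
e=np.array([.4273,.3819]);j=np.array([np.sin(2.438),-np.cos(2.438)])
D=ray("side",310,312,.007)[:2];F=ray("side",298.5,310,.046)[:2];print(D,F,"disc off along jaw",(D-e)@j,"finger",(F-e)@j,"perp disc",(D-e)@[np.cos(2.438),np.sin(2.438)])
E
```

```text
[0.42129643 0.38553059] [0.44830931 0.42231511] disc off along jaw -0.0011156669719084272 finger 0.04440964817448435 perp disc 0.006926712003216233
```

```bash
python3 -m pendant '-0.9 0.4 0 1 0 0 0; -0.9 0 0 1 0 0 0; -0.9 0 0 1 0 0 0; -0.9 0 0 0.7 0 0 0; -0.9 0 0 0.5 0 0 0; -0.9 0 0 0.3 0 0 0; -0.9 0 0 0.2 0 0 0; -0.9 0 0 0 0 0 0'
```

```text
time: 14.2
eef_pos: [0.4241, 0.3844, -0.0197]
tool_rot: [-3.141, -0.0, 2.44]
ft_force: [-0.0, -0.5, -0.2]
finger_gap: 0.952
gripper_force: 0.0
```

```bash
python3 -m pendant '0.2 0 0 0 0 0 0; 0.2 0 0 0 0 0 0; 0.2 0 0 0 0 0 0; 0.2 0 0 0 0 0 0; 0.2 0 0 0 0 0 0; 0.2 0 0 -1 0 0 0; 0.2 0 0 -3 0 0 0; 0.2 0 0 -3 0 0 0' 40; python3 - <<'E'
from h import *
o=bot.get_obs();e=o["eef_pos"];print(e)
im,d=bot.capture("side");P=cloud("side",d);x,y,z=P[...,0],P[...,1],P[...,2];g=cv2.cvtColor(im,cv2.COLOR_RGB2HSV)
m=(np.hypot(x-e[0],y-e[1])<.045)&(z>.04)&(z<.12)&(g[...,2]>95)&(g[...,1]<60)
q=P[m];rr=np.hypot(q[:,0]-e[0],q[:,1]-e[1]);print(m.sum(),q.min(0).round(3),q.max(0).round(3))
for s in(-1,1):
    k=(np.sign(q[:,1]-e[1])==s);print(s,np.median(q[k&(rr<.022),2]),np.median(q[k&(rr>.024),2]))
A=np.c_[q[:,0]-e[0],q[:,1]-e[1],rr,np.ones(len(q))];print(np.linalg.lstsq(A,q[:,2],rcond=None)[0])
E
```

```text
time: 15.0
eef_pos: [0.4237, 0.384, 0.0511]
tool_rot: [-3.14, -0.0, 2.44]
ft_force: [0.7, 0.8, -1.7]
finger_gap: 0.75
gripper_force: 44.7
[0.42369284 0.38400301 0.05108945]
226 [0.388 0.353 0.067] [0.447 0.419 0.106]
-1 0.07900071727560132 0.07474598938412784
1 0.07800590227496326 0.07350270946215345
[ 0.0169978  -0.06118039 -0.22698696  0.08207828]
```

```bash
python3 -m pendant '0.2 0 0 -2 0 0 0.145; 0.2 0 0 -2 0 0 0.145; 0.2 0 0 -2 0 0 0.145; 0.2 0 0 -2 0 0 0.145; 0.2 0 0 -2 0 0 0.145; 0.2 0 0 0 0 0 0.145; 0.2 -3 0.8 0 0 0 0; 0.2 -5 1.3 0 0 0 0'; python3 -m pendant '0.2 -5 1.3 0 0 0 0; 0.2 -5 1.3 0 0 0 0; 0.2 -4 1 0 0 0 0; 0.2 -3 0.7 0 0 0 0; 0.2 -1.2 0.3 0 0 0 0; 0.2 0 0 1.5 0 0 0; 0.2 0 0 1 0 0 0; 0.2 0 0 0 0 0 0'
```

```text
time: 15.85
eef_pos: [0.4436, 0.3087, 0.151]
tool_rot: [3.141, -0.003, 1.575]
ft_force: [1.4, -1.0, -1.3]
finger_gap: 0.747
gripper_force: 44.9
time: 16.65
eef_pos: [0.4886, 0.1278, 0.1243]
tool_rot: [-3.139, 0.0, 1.571]
ft_force: [-1.3, -0.4, -1.6]
finger_gap: 0.75
gripper_force: 44.8
```

```bash
python3 -m pendant '0.2 -0.6 0.2 0 0 0 0; 0.2 0 0 2 0 0 0; 0.2 0 0 2 0 0 0; 0.2 0 0 1 0 0 0; 0.2 0 0 1 0 0 0; 0.2 0 0 0.9 0 0 0; 0.2 0 0 0.5 0 0 0; 0.2 0 0 0 0 0 0'
```

```text
time: 17.45
eef_pos: [0.4915, 0.1213, 0.051]
tool_rot: [-3.141, 0.0, 1.57]
ft_force: [-0.9, 0.1, -0.9]
finger_gap: 0.755
gripper_force: 44.9
```

```bash
python3 -m pendant '0.2 0 0 0.6 0 0 0; 0.2 0 0 0.6 0 0 0; 0.2 0 0 0.3 0 0 0; 0.2 0 0 0 0 0 0; 0.2 0 0 0 0 0 0; -0.9 0 0 0 0 0 0; -0.9 0 0 0 0 0 0; -0.9 0 0 0 0 0 0'; python3 -m pendant '-0.9 0 0 -1 0 0 0; -0.9 0 0 -3 0 0 0; -0.9 0 0 -4 0 0 0; -0.9 0 0 -4 0 0 0; -0.9 0 0 -3 0 0 0; -0.9 0 0 0 0 0 0.145; -0.9 0 0 0 0 0 0.145; -0.9 0 0 0 0 0 0.145'
cat > foot.py <<'E'
from h import *
for n in("side","top"):
    im,d=bot.capture(n);P=cloud(n,d);np.savez(n+"f.npz",im=im,d=d);g=cv2.cvtColor(im,cv2.COLOR_RGB2HSV);x,y,z=P[...,0],P[...,1],P[...,2]
    m=(np.hypot(x-.491,y-.122)<.045)&(z>.03)&(z<.1);q=P[m];print(n,m.sum(),"max",q[:,2].max().round(3))
    rr=np.hypot(q[:,0]-.491,q[:,1]-.122)
    for a,b in((0,.01),(.014,.02),(.02,.027),(.027,.033)):
        k=(rr>a)&(rr<b);print(a,k.sum(),[np.median(q[k&c,2]).round(4) if (k&c).sum()>2 else None for c in(q[:,0]<.485,q[:,0]>.497,q[:,1]<.116,q[:,1]>.128)])
    k=(q[:,2]>.045);print("ext",q[k].min(0).round(3),q[k].max(0).round(3))
E
python3 foot.py
```

```text
time: 18.25
eef_pos: [0.4917, 0.1212, 0.0363]
tool_rot: [-3.142, -0.0, 1.57]
ft_force: [0.2, -0.1, -0.0]
finger_gap: 0.948
gripper_force: 0.0
time: 19.05
eef_pos: [0.4916, 0.1212, 0.1873]
tool_rot: [3.141, -0.001, 1.129]
ft_force: [-0.7, 0.3, -0.4]
finger_gap: 0.951
gripper_force: 0.0
side 402 max 0.081
0 37 [np.float64(0.0764), np.float64(0.0726), np.float64(0.0793), np.float64(0.0719)]
0.014 41 [np.float64(0.0662), np.float64(0.0652), np.float64(0.0658), np.float64(0.0652)]
0.02 101 [np.float64(0.0619), np.float64(0.0614), np.float64(0.0637), np.float64(0.0605)]
0.027 170 [np.float64(0.0532), np.float64(0.0558), np.float64(0.0614), np.float64(0.053)]
ext [0.459 0.09  0.046] [0.523 0.16  0.081]
top 4 max 0.04
0 0 [None, None, None, None]
0.014 0 [None, None, None, None]
0.02 0 [None, None, None, None]
0.027 0 [None, None, None, None]Traceback (most recent call last):
  File "foot.py", line 8, in <module>
    k=(q[:,2]>.045);print("ext",q[k].min(0).round(3),q[k].max(0).round(3))
                                ~~~~~~~~^^^
    return umr_minimum(a, axis, None, out, keepdims, initial, where)
ValueError: zero-size array to reduction operation minimum which has no identity
```

```bash
python3 -m pendant '-0.9 0 0 0 0 0 0.145; -0.9 0 0 0 0 0 0.145; -0.9 0 0 0 0 0 0.145; -0.9 0 0 0 0 0 0.145; -0.9 0 0 0 0 0 0.145; -0.9 0 0 0 0 0 0.075; -0.9 2.5 -4.25 0 0 0 0; -0.9 2.5 -4.25 0 0 0 0'; python3 -m pendant '-0.9 2.5 -4.25 0 0 0 0; -0.9 2.5 -4.25 0 0 0 0; -0.9 2.5 -4.25 0 0 0 0; -0.9 0.3 0 2 0 0 0; -0.9 0 0 3 0 0 0; -0.9 0 0 3 0 0 0; -0.9 0 0 2 0 0 0; -0.9 0 0 0 0 0 0'
```

```text
time: 19.95
eef_pos: [0.5114, 0.2178, 0.1869]
tool_rot: [3.141, -0.0, 0.336]
ft_force: [1.2, 0.6, 0.4]
finger_gap: 0.952
gripper_force: 0.0
time: 20.75
eef_pos: [0.5409, 0.3628, 0.0835]
tool_rot: [3.141, 0.006, 0.339]
ft_force: [0.1, -0.9, 0.3]
finger_gap: 0.948
gripper_force: 0.0
```

```bash
python3 -m pendant '-0.9 0.2 0 2 0 0 0; -0.9 0 0 2 0 0 0; -0.9 0 0 2 0 0 0; -0.9 0 0 1.5 0 0 0; -0.9 0 0 0.5 0 0 0; -0.9 0 0 0 0 0 0; -0.9 0 0 0 0 0 0; -0.9 0 0 0 0 0 0'; python3 -m pendant '-0.9 0 0 0.5 0 0 0; -0.9 0 0 0.4 0 0 0; -0.9 0 0 0.4 0 0 0; -0.9 0 0 0.3 0 0 0; -0.9 0 0 0.1 0 0 0; -0.9 0 0 0 0 0 0; -0.9 0 0 0 0 0 0; -0.9 0 0 0 0 0 0'
```

```text
time: 21.55
eef_pos: [0.5451, 0.3651, 0.0075]
tool_rot: [-3.141, -0.002, 0.335]
ft_force: [0.1, -0.5, -0.2]
finger_gap: 0.951
gripper_force: 0.0
time: 22.35
eef_pos: [0.5447, 0.3647, -0.0104]
tool_rot: [-3.141, -0.0, 0.335]
ft_force: [0.1, 0.3, -0.6]
finger_gap: 0.944
gripper_force: 0.0
```

```bash
python3 -m pendant '0.2 0 0 0.4 0 0 0; 0.2 0 0 0 0 0 0; 0.2 0 0 0 0 0 0; 0.2 0 0 0 0 0 0; 0.2 0 0 0 0 0 0; 0.2 0 0 -2 0 0 0; 0.2 0 0 -4 0 0 0; 0.2 0 0 -5 0 0 0' 40; python3 -m pendant '0.2 0 0 -5 0 0 0; 0.2 0 0 -1 0 0 0; 0.2 -2.5 4.25 0 0 0 0; 0.2 -2.5 4.25 0 0 0 0; 0.2 -2.5 4.25 0 0 0 0; 0.2 -2.5 4.25 0 0 0 0; 0.2 -2.5 4.25 0 0 0 0; 0.2 0 0 0 0 0 0'
cat > held.py <<'E'
from h import *
o=bot.get_obs();e=o["eef_pos"];print(e)
n="side"
im,d=bot.capture(n);P=cloud(n,d);x,y,z=P[...,0],P[...,1],P[...,2];g=cv2.cvtColor(im,cv2.COLOR_RGB2HSV)
m=(np.hypot(x-e[0],y-e[1])<.045)&(z>e[2]+.008)&(z<e[2]+.036)&(g[...,2]>95)&(g[...,1]<60);q=P[m];v,u=np.where(m)
print(m.sum(),q.min(0).round(3),q.max(0).round(3)); zc=e[2]+.021
print("c",ray(n,(u.min()+u.max())/2,(v.min()+v.max())/2,zc))
np.savez("held.npz",im=im,d=d)
E
python3 held.py
```

```text
time: 23.15
eef_pos: [0.5433, 0.3635, 0.0943]
tool_rot: [3.14, 0.005, 0.335]
ft_force: [1.0, 0.8, -0.9]
finger_gap: 0.752
gripper_force: 44.8
time: 23.95
eef_pos: [0.4946, 0.1144, 0.1545]
tool_rot: [3.137, 0.005, 0.326]
ft_force: [0.7, 0.7, -0.8]
finger_gap: 0.757
gripper_force: 44.9
[0.49458228 0.11437115 0.15445693]
115 [0.458 0.087 0.169] [0.521 0.155 0.183]
c [0.48900127 0.11927131 0.17545693]
```

```bash
python3 -m pendant '0.2 0.15 -0.7 0 0 0 0; 0.2 0 0 2 0 0 0; 0.2 0 0 2 0 0 0; 0.2 0 0 1.5 0 0 0; 0.2 0 0 1 0 0 0; 0.2 0 0 0.5 0 0 0; 0.2 0 0 0 0 0 0; 0.2 0 0 0 0 0 0'; python3 held.py; python3 - <<'E'
from h import *
im=np.load("held.npz")["im"];cv2.imwrite("pics/s7.png",cv2.resize(im[180:270,240:350],None,fx=6,fy=6,interpolation=cv2.INTER_CUBIC)[:,:,::-1])
E
```

```text
time: 24.8
eef_pos: [0.4958, 0.1305, 0.0858]
tool_rot: [-3.141, -0.001, 0.335]
ft_force: [-0.1, -0.1, -1.1]
finger_gap: 0.753
gripper_force: 44.9
[0.49575329 0.13054408 0.08576399]
108 [0.459 0.1   0.101] [0.523 0.17  0.115]
c [0.49036673 0.13511029 0.10676399]
```

View pics/s7.png

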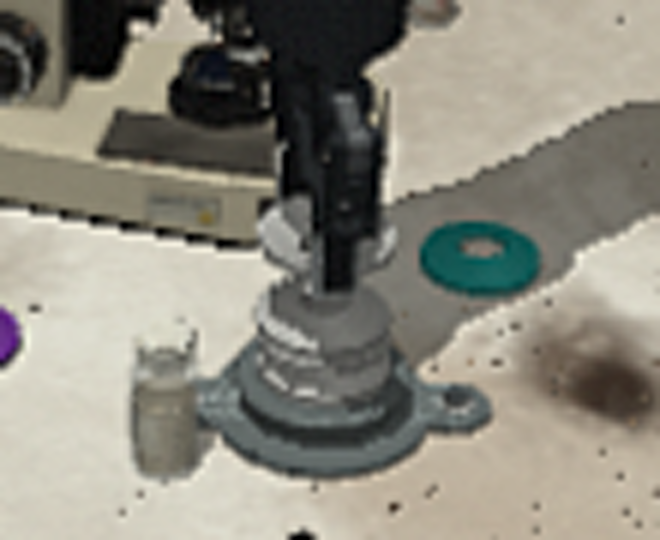

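The stack of three discs sits level at crop (323,350). The held disc at (327,240) is slightly too far toward +y, as the pose readout shows, because the earlier reading had not settled. Correcting.

```bash
python3 -m pendant '0.2 -0.5 0.7 0 0 0 0; 0.2 0 0 0 0 0 0; 0.2 0 0 0.6 0 0 0; 0.2 0 0 0.6 0 0 0; 0.2 0 0 0.6 0 0 0; 0.2 0 0 0.4 0 0 0; 0.2 0 0 0.2 0 0 0; 0.2 0 0 0 0 0 0'
```

```text
time: 25.65
eef_pos: [0.4928, 0.1218, 0.061]
tool_rot: [-3.141, 0.001, 0.335]
ft_force: [-0.5, -0.0, -1.0]
finger_gap: 0.754
gripper_force: 44.9
```

```bash
python3 -m pendant '0.2 0 0 0.4 0 0 0; 0.2 0 0 0.2 0 0 0; 0.2 0 0 0 0 0 0; 0.2 0 0 0 0 0 0; -0.9 0 0 0 0 0 0; -0.9 0 0 0 0 0 0; -0.9 0 0 0 0 0 0; -0.9 0 0 0 0 0 0'; python3 -m pendant '-0.9 0 0 -1 0 0 0; -0.9 0 0 -3 0 0 0; -0.9 0 0 -5 0 0 -0.145; -0.9 0 0 -5 0 0 -0.145; -0.9 0 0 -5 0 0 -0.145; -0.9 0 0 -5 0 0 -0.145; -0.9 0 0 -5 0 0 -0.145; -0.9 0 0 -5 0 0 -0.145'; sed -i 's/^for n in.*/for n in("side",):/' foot.py; python3 foot.py
```

```text
time: 26.45
eef_pos: [0.4931, 0.1217, 0.0555]
tool_rot: [3.142, -0.0, 0.335]
ft_force: [0.9, 0.7, -0.0]
finger_gap: 0.949
gripper_force: 0.0
time: 27.25
eef_pos: [0.492, 0.1216, 0.3985]
tool_rot: [3.141, -0.0, 1.211]
ft_force: [-0.0, -0.3, 0.4]
finger_gap: 0.947
gripper_force: 0.0
side 529 max 0.084
0 29 [np.float64(0.0768), np.float64(0.0748), None, np.float64(0.0743)]
0.014 45 [np.float64(0.074), np.float64(0.0757), np.float64(0.075), np.float64(0.0752)]
0.02 137 [np.float64(0.0743), np.float64(0.0754), np.float64(0.0775), np.float64(0.0615)]
0.027 243 [np.float64(0.0596), np.float64(0.0607), np.float64(0.0799), np.float64(0.0584)]
ext [0.456 0.084 0.045] [0.523 0.161 0.084]
```

Fourth disc is seated: rim at about 82 mm and level. Now the cap.

```bash
python3 -m pendant '-0.9 0 0 -2 0 0 -0.12; -0.9 0 0 -2 0 0 -0.12; -0.9 0 0 -2 0 0 -0.12; -0.9 -4 0.5 0 0 0 0; -0.9 -5 0.6 0 0 0 0; -0.9 -5 0.6 0 0 0 0; -0.9 -5 0.6 0 0 0 0; -0.9 -5 0.6 0 0 0 0'; python3 -m pendant '-0.9 -5 0.6 0 0 0 0; -0.9 -5 0.6 0 0 0 0; -0.9 -5 0.6 0 0 0 0; -0.9 -4 0.6 0 0 0 0; -0.9 -1.5 0 0 0 0 0; -0.6 0 0 5 0 0 0; -0.6 0 0 5 0 0 0; -0.6 0 0 5 0 0 0'; python3 -m pendant '-0.4 0 0 5 0 0 0; -0.4 0 0 4 0 0 0; -0.4 0 0 3 0 0 0; -0.4 0 0 2 0 0 0; -0.4 0 0 0 0 0 0; -0.4 0 0 0 0 0 0; -0.4 0 0 0 0 0 0; -0.4 0 0 0 0 0 0'
```

```text
time: 28.1
eef_pos: [0.5197, -0.1188, 0.4563]
tool_rot: [3.141, 0.0, 1.565]
ft_force: [1.4, 0.5, 0.4]
finger_gap: 0.947
gripper_force: 0.0
time: 28.9
eef_pos: [0.5428, -0.3202, 0.3047]
tool_rot: [3.14, -0.0, 1.565]
ft_force: [1.3, -0.9, -0.2]
finger_gap: 0.797
gripper_force: 0.0
time: 29.7
eef_pos: [0.5438, -0.3213, 0.1671]
tool_rot: [3.139, 0.001, 1.565]
ft_force: [-0.2, -0.3, -0.4]
finger_gap: 0.703
gripper_force: 0.0
```

```bash
python3 -m pendant '-0.4 -0.2 0.15 2 0 0 0; -0.4 0 0 2 0 0 0; -0.4 0 0 2 0 0 0; -0.4 0 0 1 0 0 0; -0.4 0 0 0.5 0 0 0; -0.4 0 0 0 0 0 0; -0.4 0 0 0 0 0 0; -0.4 0 0 0 0 0 0'; python3 - <<'E'
from h import *
o=bot.get_obs();e=o["eef_pos"];print(e,o["ft_force"],o["finger_gap"])
im,d=bot.capture("side");P=cloud("side",d);x,y,z=P[...,0],P[...,1],P[...,2]
for lo,hi in((-.042,-.027),(.027,.042)):
    m=(abs(y-e[1])<.03)&(x>e[0]+lo)&(x<e[0]+hi)&(z>.085)&(z<.14)&(im.max(2)<110);q=P[m];print(q[np.argsort(q[:,2])][:5].round(3).tolist())
cv2.imwrite("pics/s8.png",cv2.resize(im[110:200,250:350],None,fx=6,fy=6,interpolation=cv2.INTER_CUBIC)[:,:,::-1])
E
```

```text
time: 30.5
eef_pos: [0.5451, -0.3233, 0.0914]
tool_rot: [3.14, 0.001, 1.565]
ft_force: [-0.2, -0.2, 1.0]
finger_gap: 0.702
gripper_force: 0.0
[ 0.54512223 -0.32333861  0.09138223] [-0.15575118 -0.15527943  0.99187071] 0.7017901490653583
[[0.51, -0.318, 0.11], [0.506, -0.317, 0.111], [0.513, -0.308, 0.115], [0.51, -0.317, 0.115], [0.507, -0.317, 0.115]]
[]
```

View pics/s8.png

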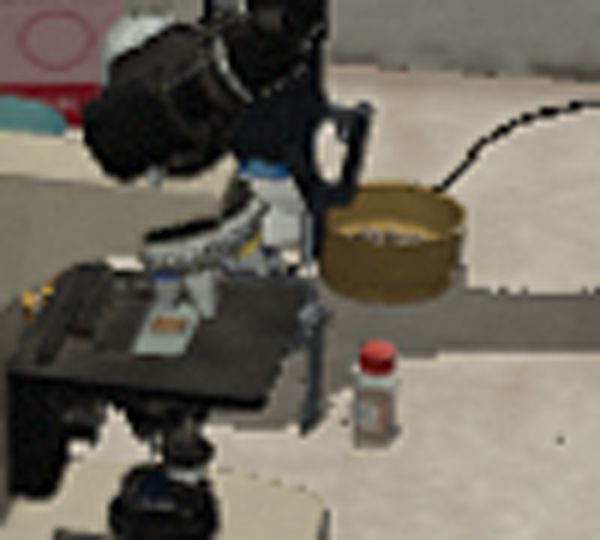

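The fingers come down either side of the cap, at crop (340,180); the cap is mostly hidden behind the microscope. The red vial is standing at (375,395). Depth puts the tips at about 0.109 m.

```bash
python3 -m pendant '-0.4 0 0 0.5 0 0 0; -0.4 0 0 0.5 0 0 0; -0.4 0 0 0.5 0 0 0; -0.4 0 0 0.1 0 0 0; -0.4 0 0 0 0 0 0; -0.4 0 0 0 0 0 0; -0.4 0 0 0 0 0 0; -0.4 0 0 0 0 0 0'; python3 -m pendant '0.6 0 0 0 0 0 0; 0.6 0 0 0 0 0 0; 0.6 0 0 0 0 0 0; 0.6 0 0 0 0 0 0; 0.6 0 0 0 0 0 0; 0.6 0 0 0 0 0 0; 0.6 0 0 -0.5 0 0 0; 0.6 0 0 -1 0 0 0' 70
```

```text
time: 31.35
eef_pos: [0.5446, -0.3232, 0.0746]
tool_rot: [3.141, 0.0, 1.565]
ft_force: [1.1, 0.1, 0.8]
finger_gap: 0.696
gripper_force: 0.0
time: 32.15
eef_pos: [0.5434, -0.3229, 0.0887]
tool_rot: [-3.139, -0.001, 1.565]
ft_force: [0.4, -0.4, -3.3]
finger_gap: 0.448
gripper_force: 70.6
```

```bash
python3 -m pendant '0.6 0 0 -2 0 0 0; 0.6 0 0 -4 0 0 0; 0.6 0 0 -5 0 0 0; 0.6 0 0 -5 0 0 0; 0.6 0 0 -5 0 0 0; 0.6 0 0 -5 0 0 0; 0.6 0 0 -5 0 0 0; 0.6 0 0 -5 0 0 0'; python3 -m pendant '0.6 0 0 -5 0 0 0; 0.6 0 0 -4 0 0 0; 0.6 0 0 -2 0 0 0; 0.6 0 0 0 0 0 0; 0.6 0 0 0 0 0 0; 0.6 0 0 0 0 0 0; 0.6 0 0 0 0 0 0; 0.6 0 0 0 0 0 0'; python3 - <<'E'
from h import *
e=bot.get_obs()["eef_pos"]; im,d=bot.capture("top");P=cloud("top",d)
x,y,z=P[...,0],P[...,1],P[...,2]
m=(np.hypot(x-e[0],y-e[1])<.07)&(z>e[2]-.06)&(z<e[2]+.06);q=P[m];print(e,m.sum(),q.min(0),q.max(0))
m=(x>.45)&(x<.8)&(y>-.2)&(y<.02)&(z>.2);print("scope max",np.percentile(z[m],99.5))
im,d=bot.capture("side");P=cloud("side",d);x,y,z=P[...,0],P[...,1],P[...,2]
m=(np.hypot(x-e[0],y-e[1])<.06)&(z<e[2])&(z>e[2]-.12);q=P[m];print("cap",m.sum(),q.min(0).round(3),q.max(0).round(3)); 
k=q[:,2]<e[2]-.06;print("arms",q[k].min(0),q[k].max(0))
E
```

```text
time: 32.95
eef_pos: [0.5435, -0.3227, 0.4521]
tool_rot: [3.142, -0.0, 1.565]
ft_force: [1.9, -0.3, -3.4]
finger_gap: 0.443
gripper_force: 70.9
time: 33.75
eef_pos: [0.5443, -0.3233, 0.5586]
tool_rot: [-3.14, -0.001, 1.565]
ft_force: [-0.3, 0.0, -3.3]
finger_gap: 0.444
gripper_force: 71.1
[ 0.54427491 -0.32330182  0.5585865 ] 1217 [ 0.49263026 -0.3618512   0.49919336] [ 0.59161586 -0.27875644  0.61856983]
scope max 0.3642475891461431
cap 397 [ 0.493 -0.38   0.482] [ 0.59  -0.276  0.559]
arms [ 0.4944782  -0.37889825  0.48248871] [ 0.58450183 -0.28420673  0.4984688 ]
```

```bash
python3 -m pendant '0.6 2 -0.2 0 0 0 0; 0.6 4 -0.5 0 0 0 0; 0.6 5 -0.6 0 0 0 0; 0.6 5 -0.6 0 0 0 0; 0.6 5 -0.6 0 0 0 0; 0.6 5 -0.6 0 0 0 0; 0.6 5 -0.6 0 0 0 0; 0.6 5 -0.6 0 0 0 0'; python3 -m pendant '0.6 4 -0.7 0 0 0 0; 0.6 3 -0.5 0 0 0 0; 0.6 1.4 -0.4 0 0 0 0; 0.6 0 0 4 0 0 0; 0.6 0 0 5 0 0 0; 0.6 0 0 5 0 0 0; 0.6 0 0 5 0 0 0; 0.6 0 0 4 0 0 0'; python3 -m pendant '0.6 0 0 4 0 0 0; 0.6 0 0 4 0 0 0; 0.6 0 0 2 0 0 0; 0.6 0 0 1 0 0 0; 0.6 0 0 0 0 0 0; 0.6 0 0 0 0 0 0; 0.6 0 0 0 0 0 0; 0.6 0 0 0 0 0 0'; python3 - <<'E'
from h import *
o=bot.get_obs();e=o["eef_pos"];print(e,o["tool_rot"])
im,d=bot.capture("side");np.savez("cap.npz",im=im,d=d);P=cloud("side",d);x,y,z=P[...,0],P[...,1],P[...,2]
for a,b in((-.08,-.06),(-.06,-.03),(-.02,-.008),(-.008,.004)):
    m=(np.hypot(x-.491,y-.13)<.08)&(z>e[2]+a)&(z<e[2]+b);q=P[m];print(a,m.sum(),q.min(0).round(4),q.max(0).round(4))
m=(np.hypot(x-.491,y-.122)<.042)&(z>.04)&(z<.09);q=P[m];print("stack",m.sum(),q.min(0).round(4),q.max(0).round(4))
m=(np.hypot(x-.491,y-.122)<.06)&(z>.016)&(z<.024);q=P[m];print("rim",m.sum(),q.min(0).round(4),q.max(0).round(4))
E
```

```text
time: 34.65
eef_pos: [0.5031, 0.0368, 0.5596]
tool_rot: [3.141, 0.0, 1.564]
ft_force: [0.8, 0.6, -3.2]
finger_gap: 0.445
gripper_force: 71.0
time: 35.45
eef_pos: [0.4873, 0.1184, 0.3269]
tool_rot: [-3.14, 0.001, 1.565]
ft_force: [1.5, 1.2, -2.4]
finger_gap: 0.445
gripper_force: 71.1
time: 36.25
eef_pos: [0.4891, 0.1193, 0.2205]
tool_rot: [3.14, -0.0, 1.565]
ft_force: [-0.7, 0.3, -3.1]
finger_gap: 0.443
gripper_force: 71.0
[0.48906082 0.11927502 0.22045446] [ 3.13965296e+00 -3.44635170e-04  1.56462522e+00]
-0.08 60 [0.4416 0.0653 0.1423] [0.5305 0.1561 0.1603]
-0.06 72 [0.44   0.127  0.1608] [0.5319 0.1583 0.1897]
-0.02 117 [0.4379 0.1221 0.2008] [0.5319 0.165  0.2122]
-0.008 163 [0.4381 0.0892 0.2125] [0.5352 0.1654 0.2245]
stack 447 [0.4554 0.0849 0.0446] [0.5226 0.1573 0.0834]
rim 97 [0.4465 0.1011 0.0173] [0.5341 0.1652 0.024 ]
```

```bash
python3 -m pendant '0.6 0.23 0.17 0 0 0 0; 0.6 0 0 2 0 0 0; 0.6 0 0 3 0 0 0; 0.6 0 0 3 0 0 0; 0.6 0 0 2 0 0 0; 0.6 0 0 1 0 0 0; 0.6 0 0 0 0 0 0; 0.6 0 0 0 0 0 0'; python3 - <<'E'
from h import *
o=bot.get_obs();e=o["eef_pos"];print(e,o["wrist_torque"])
im,d=bot.capture("side");np.savez("cap2.npz",im=im,d=d);P=cloud("side",d);x,y,z=P[...,0],P[...,1],P[...,2]
for a,b in((.03,.04),(.095,.104),(.106,.118)):
    m=(np.hypot(x-.491,y-.13)<.07)&(z>a)&(z<b);q=P[m];print(a,m.sum(),q.min(0).round(4),q.max(0).round(4))
m=(np.hypot(x-.491,y-.122)<.06)&(z>.016)&(z<.024);q=P[m];print("rim",m.sum(),q.min(0).round(4),q.max(0).round(4))
E
```

```text
time: 37.1
eef_pos: [0.4908, 0.1218, 0.1102]
tool_rot: [3.141, -0.0, 1.565]
ft_force: [0.0, 0.1, -1.7]
finger_gap: 0.444
gripper_force: 71.1
[0.49076626 0.12175531 0.11016102] [-0.01710932  0.0146085  -0.02782174]
0.03 96 [0.4434 0.1133 0.0301] [0.5448 0.1707 0.0394]
0.095 74 [0.4393 0.1267 0.095 ] [0.532  0.1656 0.1037]
0.106 303 [0.4394 0.0938 0.106 ] [0.5356 0.1669 0.118 ]
rim 67 [0.4488 0.1015 0.016 ] [0.5321 0.1653 0.0239]
```

```bash
python3 -m pendant '0.6 0 0 0.3 0 0 0; 0.6 0 0 0.3 0 0 0; 0.6 0 0 0.3 0 0 0; 0.6 0 0 0.2 0 0 0; 0.6 0 0 0.2 0 0 0; 0.6 0 0 0.1 0 0 0; 0.6 0 0 0 0 0 0; 0.6 0 0 0 0 0 0'
```

```text
time: 37.95
eef_pos: [0.4902, 0.1214, 0.0954]
tool_rot: [-3.142, -0.0, 1.565]
ft_force: [-0.3, 0.1, -2.4]
finger_gap: 0.441
gripper_force: 71.1
```

```bash
python3 -m pendant '0.6 0 0 0.2 0 0 0; 0.6 0 0 0.2 0 0 0; 0.6 0 0 0.2 0 0 0; 0.6 0 0 0.1 0 0 0; 0.6 0 0 0 0 0 0; 0.6 0 0 0 0 0 0; 0.6 0 0 0 0 0 0; 0.6 0 0 0 0 0 0'
```

```text
time: 38.75
eef_pos: [0.4909, 0.1218, 0.0891]
tool_rot: [3.14, -0.001, 1.565]
ft_force: [-0.5, 0.1, 6.9]
finger_gap: 0.446
gripper_force: 72.6
```

```bash
python3 -m pendant '0.6 0 0 0.2 0 0 0; 0.6 0 0 0.1 0 0 0; 0.6 0 0 0.1 0 0 0; 0.6 0 0 0.1 0 0 0; 0.6 0 0 0 0 0 0; 0.6 0 0 0 0 0 0; 0.6 0 0 0 0 0 0; 0.6 0 0 0 0 0 0'
```

```text
time: 39.55
eef_pos: [0.49, 0.1212, 0.0833]
tool_rot: [-3.141, 0.0, 1.565]
ft_force: [0.8, 0.6, -3.9]
finger_gap: 0.443
gripper_force: 73.0
```

```bash
python3 -m pendant '0.6 0 0 0.1 0 0 0; 0.6 0 0 0.1 0 0 0; 0.6 0 0 0 0 0 0; 0.6 0 0 0 0 0 0; 0.6 0 0 0 0 0 0; 0.6 0 0 0 0 0 0; 0.6 0 0 0 0 0 0; 0.6 0 0 0 0 0 0'
```

```text
time: 40.35
eef_pos: [0.4903, 0.1214, 0.082]
tool_rot: [3.141, 0.0, 1.565]
ft_force: [-1.4, -1.0, 7.1]
finger_gap: 0.44
gripper_force: 74.5
```

```bash
python3 -m pendant '0.6 0 0 0.15 0 0 0; 0.6 0 0 0 0 0 0; 0.6 0 0 0 0 0 0; 0.6 0 0 0 0 0 0; 0.6 0 0 0 0 0 0; 0.6 0 0 0 0 0 0; 0.6 0 0 0 0 0 0; 0.6 0 0 0 0 0 0'; python3 -m pendant '0.6 0 0 -0.2 0 0 0; 0.6 0 0 -0.2 0 0 0; 0.6 0 0 -0.15 0 0 0; 0.6 0 0 0 0 0 0; 0.6 0 0 0 0 0 0; 0.6 0 0 0 0 0 0; 0.6 0 0 0 0 0 0; 0.6 0 0 0 0 0 0'
```

```text
time: 41.15
eef_pos: [0.4904, 0.1215, 0.0817]
tool_rot: [3.14, 0.001, 1.565]
ft_force: [-6.5, -1.4, 25.2]
finger_gap: 0.442
gripper_force: 76.6
time: 41.95
eef_pos: [0.4893, 0.1209, 0.0838]
tool_rot: [-3.139, 0.0, 1.565]
ft_force: [4.3, 1.9, -27.2]
finger_gap: 0.443
gripper_force: 76.8
```

The upward tug is held with 27 N, so the clips are hooked. Lower, release and back off.

```bash
python3 -m pendant '0.6 0 0 0.3 0 0 0; 0.6 0 0 0.1 0 0 0; 0.6 0 0 0 0 0 0; 0.6 0 0 0 0 0 0; -0.4 0 0 0 0 0 0; -0.4 0 0 0 0 0 0; -0.4 0 0 0 0 0 0; -0.4 0 0 0 0 0 0'; python3 -m pendant '-0.4 0 0 -1 0 0 0; -0.4 0 0 -2 0 0 0; -0.4 0 0 -4 0 0 0; -0.4 0 0 -5 0 0 0; -0.4 0 0 -5 0 0 0; -0.4 0 0 -5 0 0 0; -0.4 0 0 0 0 0 0; -0.4 0 0 0 0 0 0'; python3 - <<'E'
from h import *
im,d=bot.capture("side");P=cloud("side",d);x,y,z=P[...,0],P[...,1],P[...,2]
for a,b in((.004,.012),(.076,.082),(.083,.094),(.112,.125)):
    m=(np.hypot(x-.491,y-.13)<(.07 if a<.1 else .03))&(z>a)&(z<b);q=P[m];print(a,m.sum(),q.min(0).round(4),q.max(0).round(4))
m=(np.hypot(x-.491,y-.122)<.018)&(z>.105)&(z<.13);q=P[m];A=np.c_[q[:,:2]-[.491,.122],np.ones(len(q))];print("knobtop",len(q),np.linalg.lstsq(A,q[:,2],rcond=None)[0], q.mean(0))
m=(np.hypot(x-.491,y-.122)<.04)&(z>.084)&(z<.097);q=P[m];A=np.c_[q[:,:2]-[.491,.122],np.ones(len(q))];print("plate",len(q),np.linalg.lstsq(A,q[:,2],rcond=None)[0])
m=(abs(x-.478)<.03)&(abs(y-.345)<.03)&(z>.05)&(z<.11);print("dropper",P[m].mean(0)); m=(abs(x-.56)<.03)&(abs(y-.18)<.03)&(z>.06)&(z<.085);print("vtall",P[m].mean(0))
E
```

```text
time: 42.75
eef_pos: [0.4904, 0.1215, 0.0815]
tool_rot: [3.141, -0.0, 1.565]
ft_force: [0.2, -0.2, 0.5]
finger_gap: 0.7
gripper_force: 0.0
time: 43.55
eef_pos: [0.4904, 0.1216, 0.3031]
tool_rot: [3.139, -0.0, 1.565]
ft_force: [0.1, -0.3, -1.3]
finger_gap: 0.696
gripper_force: 0.0
0.004 206 [0.4218 0.0974 0.004 ] [0.5498 0.18   0.0119]
0.076 61 [0.4379 0.1238 0.076 ] [0.5378 0.1664 0.082 ]
0.083 347 [0.438  0.0804 0.083 ] [0.5354 0.168  0.0939]
0.112 72 [0.4716 0.1022 0.1121] [0.509  0.1405 0.1174]
knobtop 84 [-0.03136442 -0.03051663  0.11259042] [0.49116139 0.12335221 0.1125441 ]
plate 233 [-0.00750038  0.00280051  0.0886162 ]
dropper [0.478162   0.34503683 0.06931873]
vtall [0.55982627 0.17966833 0.07179265]
```

```bash
python3 -c "
from rig import bot
print(bot.close_job())"
```

```text
the job is handed in; nothing more can be done
None
```

The three discs are stacked in alternation on the post, and the cap is pressed home and held against a 27 N upward tug; the depth check shows its plate level at 88.6 mm (88 expected), the dropper bottle and tall vial have not moved, I did not recheck the small vial after lifting the cap, and the job was handed in at about 44 s with no verdict returned.

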